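# Change over the block file trays

## Task

The empty tray with the yellow lip has been left part-way out: push it fully home with the fingertips, and only then hook a fingertip behind the blue lip and draw the blue tray out along its rail to its stop, so that its tissue block lies clear of the cover. Do not pinch the lips, do not touch the blocks in the trays, and leave the pink tray shut and the bottles, dish and loupe where they stand.

Things in the scene. Friction and masses are not known exactly. Their poses are not given: they have to be found in the camera images.
- blue_tray (a joint): how far the blue tray is drawn out, m: 0 = fully home, 0.10 = at its stop; slides with about 1.5 N of friction and stays where it is left
- blue_lip (a point): middle of the top edge of the upright blue lip at the front end of the blue tray (moves with the tray). Lip 74 mm wide, 38 mm high, 10 mm thick (5 mm either side of this point along x). Its own +x points into the file, so the tray comes out along -x; z up
- blue_well (a point): middle of the floor of the open finger well behind the blue lip, 34 mm below the lip's top, 34 mm behind the lip's point; the well is 58 mm long and 62 mm wide, its side walls rise 12 mm and its rear divider 8 mm above that floor. With the tray home the file's cover begins just behind the well
- blue_nest (a point): middle of the nest on the floor of the blue tray, where the block lies (the yellow tray is empty), 114 mm behind the lip. The tray runs in a fixed white file, a 110 x 84 x 48 mm box with open front and clear cover, top 4 mm above the lip's; three such files stand about 125 mm apart, in any order, on a thin plate
- blue_block: blue tissue cassette with a wax block, 48 x 29 x 12 mm, lying loose in the nest of the blue tray; origin under its middle
- yellow_tray (a joint): how far the yellow tray is drawn out, m: 0 = fully home, 0.10 = at its stop; slides with about 1.5 N of friction and stays where it is left
- yellow_lip (a point): middle of the top edge of the upright yellow lip at the front end of the yellow tray (moves with the tray). Lip 74 mm wide, 38 mm high, 10 mm thick (5 mm either side of this point along x). Its own +x points into the file, so the tray comes out along -x; z up
- yellow_well (a point): middle of the floor of the open finger well behind the yellow lip, 34 mm below the lip's top, 34 mm behind the lip's point; the well is 58 mm long and 62 mm wide, its side walls rise 12 mm and its rear divider 8 mm above that floor. With the tray home the file's cover begins just behind the well
- yellow_nest (a point): middle of the nest on the floor of the yellow tray, where the block lies (the yellow tray is empty), 114 mm behind the lip. The tray runs in a fixed white file, a 110 x 84 x 48 mm box with open front and clear cover, top 4 mm above the lip's; three such files stand about 125 mm apart, in any order, on a thin plate
- pink_tray (a joint): how far the pink tray is drawn out, m: 0 = fully home, 0.10 = at its stop; slides with about 1.5 N of friction and stays where it is left
- pink_lip (a point): middle of the top edge of the upright pink lip at the front end of the pink tray (moves with the tray). Lip 74 mm wide, 38 mm high, 10 mm thick (5 mm either side of this point along x). Its own +x points into the file, so the tray comes out along -x; z up
- pink_well (a point): middle of the floor of the open finger well behind the pink lip, 34 mm below the lip's top, 34 mm behind the lip's point; the well is 58 mm long and 62 mm wide, its side walls rise 12 mm and its rear divider 8 mm above that floor. With the tray home the file's cover begins just behind the well
- pink_nest (a point): middle of the nest on the floor of the pink tray, where the block lies (the yellow tray is empty), 114 mm behind the lip. The tray runs in a fixed white file, a 110 x 84 x 48 mm box with open front and clear cover, top 4 mm above the lip's; three such files stand about 125 mm apart, in any order, on a thin plate
- pink_block: pink tissue cassette with a wax block, 48 x 29 x 12 mm, lying loose in the nest of the pink tray; origin under its middle
- dropper_bottle: brown dropper bottle, 33 mm wide, 100 mm high, standing loose on the bench; origin under its middle
- mount_bottle: small white bottle with a long nozzle, 30 mm wide, 96 mm high, standing loose on the bench; origin under its middle
- petri_dish: glass dish with lid, 64 mm wide, 16 mm high, standing loose on the bench; origin under its middle
- loupe: black eye loupe, 40 mm wide, 30 mm high, standing loose on the bench; origin under its middle

How it is judged (in metres and radians):
On the way, in this order (a step that is already met when the one before it is completed fails the run):
1. the yellow tray is home (within 5 mm) (value of joint yellow_tray below 0.005 m), for 0.2 s.
2. the blue tray is drawn to its stop (94 mm or more of 100) with the yellow one still home (value of joint blue_tray above 0.094 m and value of joint yellow_tray below 0.005 m), for 0.2 s.
At the end, for the whole second after the job is handed in: The yellow and pink trays are home within 5 mm, the blue tray is out by at least 94 mm of its 100 mm, and each block lies at rest and flat in its nest (within 15 mm of the nest's middle) (all of step 2 and value of joint pink_tray below 0.005 m and linear speed of each of blue_block, pink_block below 0.01 m/s and distance between blue_block and blue_nest below 0.015 m and angle between each of blue_block, pink_block's own z axis and vertical below 0.15 rad and distance between pink_block and pink_nest below 0.015 m); the robot touches nothing.
It fails at once if two trays are out at once: the blue one is drawn more than 15 mm while the yellow one is still more than 15 mm out (value of joint each of blue_tray, yellow_tray above 0.015 m).
It fails at once if the pink tray is drawn more than 10 mm (value of joint pink_tray above 0.01 m).
It fails at once if a lip is pinched: the fingers press on its front and its back at once ((contact force between the fingers and blue_lip_front above 1.5 N and contact force between the fingers and blue_lip_back above 1.5 N) or (contact force between the fingers and yellow_lip_front above 1.5 N and contact force between the fingers and yellow_lip_back above 1.5 N) or (contact force between the fingers and pink_lip_front above 1.5 N and contact force between the fingers and pink_lip_back above 1.5 N)).
It fails at once if a tissue block is touched by the robot, lifted, or leaves its nest (more than 20 mm from the nest's middle) (contact force between any of the arm, the fingers and blue_block above 0.5 N or contact force between any of the arm, the fingers and pink_block above 0.5 N or distance between blue_block and blue_nest above 0.02 m or distance between pink_block and pink_nest above 0.02 m).
It fails at once if a bottle, the dish or the loupe is moved more than 20 mm (distance of any of dropper_bottle, mount_bottle, petri_dish, loupe from where it was at the start of the episode above 0.02 m).
It also fails if it takes over 40 s, if anything falls off the work surface, if the arm or the gripper's body presses on something with over 40 N, if the wrist force passes 120 N, or if a joint passes its speed limit or range.

## Robot

A 6-joint arm with a two-finger parallel gripper is mounted at the origin on a cart in front of the work surface, level with it; the furniture and walls round the work are solid. World frame = base frame: x ahead of the robot, y to its left, z up, the work surface at z = 0. Lengths are in mm, angles in rad, forces in N, time in s.
With the tool pointing down it reaches from about 275 to 750 mm from the base axis. Payload 10.2 kg.
Tool frame: the origin (TCP) lies at the very end of the fingers, on their centre line; the grasp point (between the pads) lies 19 mm behind it; z points along the fingers, y is the line along which they close (so a half turn about z gives the same grasp; the last joint's range is limited). The gripper opens to 85 mm and grips with 20 to 120 N. Pads are 22 mm wide; open, the fingers measure 114 mm over their backs; the gripper's body (76 mm by 85 mm) begins 54 mm behind the grasp point. The pads swing forward as they close: fully open they stand 13 mm farther back than shut.
Start: joints at [1.029, 0.313, 1.498, -0, 1.331, -0.223], TCP at [164.562, 498.548, 231.294] pointing down, gripper open.
Joint ranges: [-2.94, 2.94], [-0.97, 2.17], [0.19, 2.56], [-1.23, 4.37], [0.02, 3.11], [-2.88, 2.88]. Speed limits (rad/s): [2.39, 2.39, 3.01, 3.14, 3.14, 3.14].

## Interface

Orientations are given as a unit quaternion [w, x, y, z].
In Python, from rig import ctrl, optics gives the robot as it stands. The module is installed in compiled form; this text tells all that it offers.
- The arm moves only by the shell command python3 -m handwheel 'ROWS' [FORCE]. ROWS is JSON, a list that holds one entry, the list of rows, each a list of 5 numbers: the gripper command: -1 is fully open, 1 is shut, values between are in proportion, then the shift along the world's x, y, z in units of 50 mm (1.0 is 50 mm), then the turn about the world's z in units of 8 degrees (1.0 is 8 degrees). In form: [[[gripper, tx, ty, tz, twist], ...]]. A call has 1 to 10 rows; each row shifts and turns the commanded pose from where the row before left it; what a row does not reach is not made up. A row lasts 1/10 s, in which the tool goes at most 50 mm and 8.59 degrees, less where a joint would pass 70% of its speed; a pose out of reach is approached as far as the arm can. A call is refused whole if a number of a shift passes 1 or a number of a turn 1, either way. A call with a gripper value outside its range is refused whole. The fingers move at their own pace and stop on an object; FORCE is the grip in N (left out, the last holds). Time passes only in rows, so rows that do not move let the fingers close. It gives the time, the measured TCP pose, the force, the opening and the grip force at its end, in the units of the state.
- ctrl.sense(): the state, without advancing time (a new reading comes with each control period).
- optics.capture(name): name is "scene" or "top" or "wrist"; returns a dict with "img" (480x640x3 uint8, blue, green, red), "K" (3x3 intrinsics, pixels), "dist_coeffs" ([k1, k2, p1, p2, k3] as OpenCV has them; the pictures are not rectified), "R" (3x3) and "t" (3): a world point X has camera coordinates R X + t. Camera axes: x right, y down, z forward; pixel columns grow to the right and rows downward; lengths in mm; the calibration is good to about 2 mm. A picture is of the moment at which its call begins. There is no depth.
- ctrl.finish_job(): hands the job in; it is judged then, once.
The state is a dict: "time_s": time; "joints": joint angles; "dq": joint speeds; "tau": joint torques, N m; "eef_pos": TCP position; "ee_rot": TCP orientation; "force": force on the tool from outside, world axes, zero at the start; "wrist_torque": the same for the moment, N m; "grip_width": opening from 0.0 (shut) to 1.0 (fully open); "grip_force": force on a finger pad.
Only numpy, scipy, OpenCV 4.12 (cv2) and the standard library are available. Lean on these libraries where they do the work, as an engineer would, in place of code of your own. Each camera call takes 0.05 s, during which the arm holds its last target. There are 200 camera calls.

## Working session

There is one attempt and no reset: what is moved stays moved. The work goes in short steps, Python scripts to look and compute and a shell command to move; the robot and the scene stay as the last step left them, time stands still between calls to the robot, and variables do not carry over. Pictures are saved under pics/ and viewed, at most 10 in all, crops included, and the job is handed in when it is done.

```bash
mkdir -p pics; python3 - <<'E'
from rig import ctrl, optics
import cv2,numpy as np
for n in("scene","top"):
    c=optics.capture(n); cv2.imwrite(f"pics/{n}0.png",c["img"]); print(n,np.round(-c["R"].T@c["t"]),c["K"][0,0],c["dist_coeffs"])
s=ctrl.sense();print(s["time_s"],s["eef_pos"],s["ee_rot"],s["grip_width"])
E
```

```text
scene [  75. -330.  769.] 469.17092302043324 [-0.08719589  0.          0.          0.          0.        ]
top [ 403.  -31. 1463.] 544.4236887271876 [-0.03401877  0.          0.          0.          0.        ]
0.1 [164.41240595 498.35199765 230.80397155] [-2.22816490e-04  1.58706943e-01  9.87325558e-01 -5.47569646e-04] 1.000154466439674
```

View pics/top0.png

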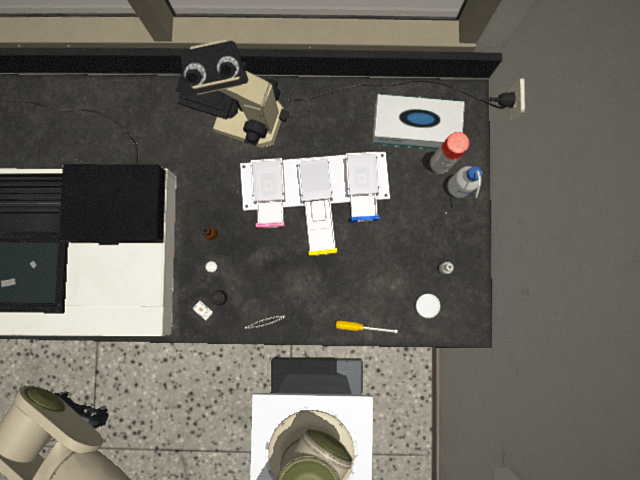

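View pics/scene0.png

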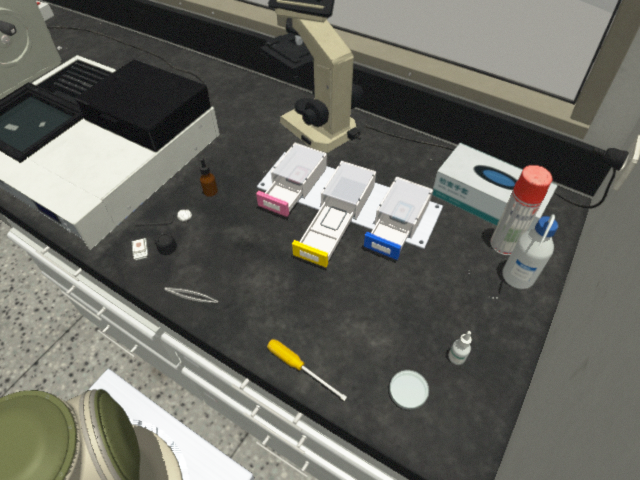

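Top view: pink lip (270,225), yellow lip (322,252, drawn out), blue lip (365,219); the files' axis is slightly tilted. Scene view: pink (275,203), yellow (310,252), blue (382,245).

```bash
cat > h.py <<'E'
from rig import ctrl, optics
import cv2,numpy as np
HSV={"pink":((150,60,80),(178,255,255)),"yellow":((22,150,120),(34,255,255)),"blue":((105,150,80),(125,255,255))}
def ray(c,uv):
    p=cv2.undistortPoints(np.float64(uv).reshape(-1,1,2),c["K"],c["dist_coeffs"]).reshape(-1,2)
    d=np.c_[p,np.ones(len(p))]@c["R"]; return -c["R"].T@c["t"],d
def onz(c,uv,z):
    o,d=ray(c,uv); return o+d*((z-o[2])/d[:,2])[:,None]
def tri(c1,u1,c2,u2):
    o1,d1=ray(c1,u1);o2,d2=ray(c2,u2);out=[]
    for a,b in zip(d1,d2):
        s=np.linalg.lstsq(np.c_[a,-b],o2-o1,rcond=None)[0]; out.append((o1+a*s[0]+o2+b*s[1])/2)
    return np.array(out)
def mask(c,col,roi=None):
    m=cv2.inRange(cv2.cvtColor(c["img"],cv2.COLOR_BGR2HSV),*HSV[col])
    if roi: z=np.zeros_like(m);x0,y0,x1,y1=roi;z[y0:y1,x0:x1]=255;m&=z
    n,l,st,_=cv2.connectedComponentsWithStats(m)
    return (l==1+np.argmax(st[1:,4])).astype(np.uint8)
E
python3 - <<'E'
from h import *
c=optics.capture("top");s=optics.capture("scene")
for k in HSV:
    m=mask(c,k,(230,140,400,265));ms=mask(s,k,(240,140,450,280))
    r=cv2.minAreaRect(cv2.findNonZero(m)); rs=cv2.minAreaRect(cv2.findNonZero(ms))
    P=cv2.findNonZero(m)[:,0]; L,R=P[P[:,0]==P[:,0].min()].mean(0),P[P[:,0]==P[:,0].max()].mean(0)
    print(k,m.sum(),np.round(r[0],1),np.round(r[1],1),r[2],"scene",ms.sum(),np.round(cv2.boxPoints(rs)).tolist())
    e=onz(c,[L,R,r[0]],45); print(np.round(e,1).tolist(), np.degrees(np.arctan2(*(e[0]-e[1])[:2])), "tri ctr",np.round(tri(c,[r[0]],s,[rs[0]]),1))
for n,p,z in(("dropper",(210,233),80),("mount",(446,268),80),("dish",(428,306),16),("loupe",(219,298),30)): print(n,np.round(onz(c,[p],z)))
# zoomed view
a=cv2.resize(c["img"][140:265,230:400],None,fx=4,fy=4,interpolation=cv2.INTER_CUBIC)
cv2.imwrite("pics/z1.png",a)
E
```

```text
pink 136 [269.5 224.6] [ 6.2 29.1] 87.79740142822266 scene 402 [[251.0, 202.0], [257.0, 189.0], [292.0, 204.0], [287.0, 218.0]]
[[593.7, 157.1, 45.0], [596.2, 80.8, 45.0], [594.0, 118.8, 45.0]] -1.8635332803870917 tri ctr [[596.  119.7  33.1]]
yellow 105 [322.1 251.6] [ 4.3 28.4] 83.6598129272461 scene 409 [[288.0, 252.0], [293.0, 239.0], [331.0, 254.0], [326.0, 268.0]]
[[523.3, 16.3, 45.0], [529.7, -56.8, 45.0], [525.0, -20.6, 45.0]] -5.001022295842246 tri ctr [[526.1 -20.7  34.1]]
blue 107 [365.  218.3] [ 4.8 28.3] 85.60128784179688 scene 404 [[361.0, 245.0], [366.0, 231.0], [403.0, 246.0], [397.0, 260.0]]
[[612.2, -95.1, 45.0], [618.6, -168.7, 45.0], [614.6, -131.8, 45.0]] -5.01999473211845 tri ctr [[ 615.8 -132.4   37.1]]
dropper [[565. 267.  80.]]
mount [[ 485. -337.   80.]]
dish [[ 387. -303.   16.]]
loupe [[400. 248.  30.]]
```

View pics/z1.png

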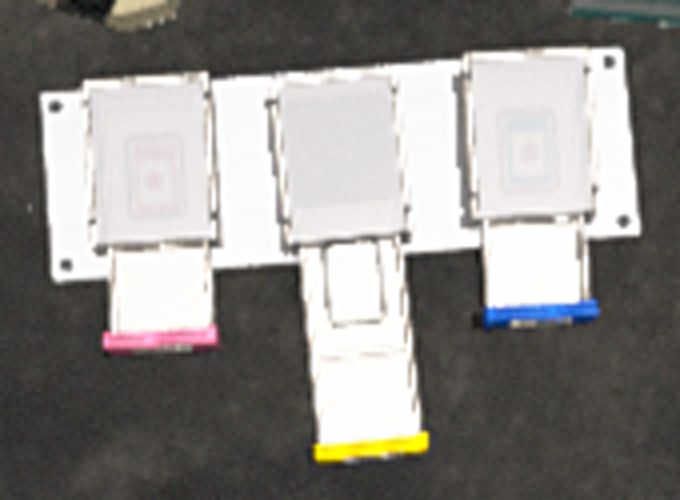

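The zoom shows yellow drawn ~80 mm, pink and blue home; rails are turned about +5°, with the inward direction ≈ (0.996, 0.087). Lips (z≈45): yellow (525,-21), blue (615,-132). Next is a move at height to a point in front of the yellow lip, gripper shut, twisting +23° so the closing line is parallel to the lip.

```bash
python3 -m handwheel '[[[1,0.4,-0.7,0,0.2],[1,0.4,-0.7,0,0.2],[1,0.4,-0.7,0,0.2],[1,0.4,-0.7,0,0.2],[1,0.4,-0.7,0,0.2],[1,0.4,-0.7,0,0.2],[1,0.4,-0.7,0,0.2],[1,0.4,-0.7,0,0.2],[1,0.4,-0.7,0,0.2],[1,0.4,-0.7,0,0.2]]]' 20; python3 -m handwheel '[[[1,0.4,-0.7,0,0.2],[1,0.4,-0.7,0,0.2],[1,0.4,-0.7,-0.2,0.2],[1,0.4,-0.7,-0.4,0.2],[1,0.4,-0.7,-0.5,0.1],[1,0,0,-0.4,0],[1,0,0,0,0]]]'
python3 - <<'E'
from h import *
s=ctrl.sense();q=s["ee_rot"];print(s["eef_pos"],2*np.degrees(np.arctan2(q[2],q[1])),s["force"],s["grip_width"])
c=optics.capture("wrist");cv2.imwrite("pics/w1.png",c["img"])
E
```

```text
time_s: 1.2
eef_pos: [365.0, 147.0, 231.4]
ee_rot: [0.0, 0.019, 1.0, 0.0]
force: [0.9, 0.2, -0.8]
grip_width: 0.0
grip_force: 0.0
time_s: 1.9
eef_pos: [463.4, -26.8, 153.9]
ee_rot: [-0.003, -0.042, 0.999, 0.001]
force: [-1.0, -0.7, 0.4]
grip_width: 0.002
grip_force: 0.0
[463.35365865 -26.78602187 153.93347796] 184.83893195939396 [-0.96578568 -0.65478185  0.37086982] 0.001811608364753794
```

View pics/w1.png

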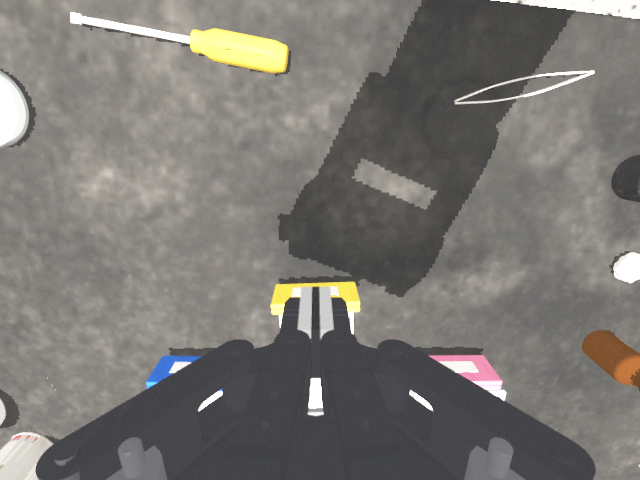

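Wrist view: yellow lip spans (271–360, 283–312), with fingertips over it at (316,290). Blue lip is at (175,370) and pink at (470,370). I'll cross-check the lip positions from this view.

```bash
python3 - <<'E'
from h import *
c=optics.capture("wrist");print(np.round(-c["R"].T@c["t"]))
s=ctrl.sense()["eef_pos"]; p=cv2.projectPoints(np.array([s]),cv2.Rodrigues(c["R"])[0],c["t"],c["K"],c["dist_coeffs"])[0];print("tcp px",p.ravel())
m=mask(c,"yellow",(240,250,400,340))
P=cv2.findNonZero(m)[:,0]
print(P.min(0),P.max(0))
u=[(271,284),(360,283),(272,312),(360,309)]
for z in(10,47):print(z,np.round(onz(c,u,z),1).tolist())
E
```

```text
[383. -33. 299.]
tcp px [315.11101835 302.43287199]
[272 280] [358 301]
10 [[532.3, -62.2, 10.0], [524.2, 21.4, 10.0], [562.4, -60.0, 10.0], [551.9, 25.0, 10.0]]
47 [[513.2, -58.5, 47.0], [506.1, 14.4, 47.0], [539.5, -56.5, 47.0], [530.3, 17.5, 47.0]]
```

```bash
python3 -m handwheel '[[[1,0.3,0.05,-0.6,0],[1,0,0,-0.6,0],[1,0,0,-0.6,0],[1,0,0,-0.5,0],[1,0,0,-0.2,0],[1,0,0,0,0]]]'; python3 -m handwheel '[[[1,0.3,0.03,0,0],[1,0.2,0.02,0,0],[1,0.2,0.02,0,0],[1,0.2,0.02,0,0],[1,0.2,0.02,0,0],[1,0.2,0.02,0,0],[1,0,0,0,0]]]'
```

```text
time_s: 2.6
eef_pos: [479.6, -23.5, 31.6]
ee_rot: [-0.0, -0.043, 0.999, 0.0]
force: [0.0, 0.2, -0.9]
grip_width: -0.001
grip_force: 0.0
time_s: 3.3
eef_pos: [546.0, -17.3, 32.5]
ee_rot: [0.001, -0.043, 0.999, -0.0]
force: [-1.4, 0.0, 0.2]
grip_width: -0.001
grip_force: 0.0
```

```bash
python3 -m handwheel '[[[1,0.2,0.02,0,0],[1,0.2,0.02,0,0],[1,0.15,0.01,0,0],[1,0.1,0.01,0,0],[1,0,0,0,0]]]'; python3 - <<'E'
from h import *
c=optics.capture("top")
for k in HSV:
    r=cv2.minAreaRect(cv2.findNonZero(mask(c,k,(230,140,400,265)))); print(k,np.round(onz(c,[r[0]],45),1))
E
```

```text
time_s: 3.8
eef_pos: [577.6, -14.5, 31.6]
ee_rot: [0.001, -0.043, 0.999, -0.0]
force: [-0.4, 0.2, -0.3]
grip_width: -0.001
grip_force: 0.0
pink [[594.1 118.8  45. ]]Traceback (most recent call last):
  File "<stdin>", line 4, in <module>
  File "h.py", line 18, in mask
    return (l==1+np.argmax(st[1:,4])).astype(np.uint8)
                 ~~~~~~~~~^^^^^^^^^^
    return _wrapfunc(a, 'argmax', axis=axis, out=out, **kwds)
    return bound(*args, **kwds)
ValueError: attempt to get argmax of an empty sequence
```

```bash
python3 -m handwheel '[[[1,0.04,0,0,0],[1,0.04,0,0,0],[1,0,0,0,0]]]';python3 -m handwheel '[[[1,0.04,0,0,0],[1,0,0,0,0]]]'
```

```text
time_s: 4.15
eef_pos: [581.1, -14.5, 31.3]
ee_rot: [0.0, -0.043, 0.999, 0.0]
force: [-0.4, -0.3, 0.4]
grip_width: 0.001
grip_force: 0.2
time_s: 4.35
eef_pos: [583.2, -14.5, 31.3]
ee_rot: [0.0, -0.043, 0.999, 0.0]
force: [0.6, -0.1, -0.0]
grip_width: 0.003
grip_force: 0.3
```

Yellow is hidden by the arm from the top, so I'll continue by feel.

```bash
python3 -m handwheel '[[[1,0.05,0,0,0],[1,0.05,0,0,0],[1,0,0,0,0]]]';python3 -m handwheel '[[[1,0.05,0,0,0],[1,0,0,0,0]]]';python3 -m handwheel '[[[1,0.05,0,0,0],[1,0,0,0,0]]]'; python3 - <<'E'
from h import *
c=optics.capture("wrist");cv2.imwrite("pics/w2.png",c["img"])
E
```

```text
time_s: 4.65
eef_pos: [586.2, -14.3, 31.1]
ee_rot: [-0.003, -0.043, 0.999, 0.0]
force: [-13.0, -0.6, 7.3]
grip_width: -0.005
grip_force: 6.5
time_s: 4.85
eef_pos: [586.2, -14.3, 31.0]
ee_rot: [-0.006, -0.044, 0.999, 0.001]
force: [-27.5, -1.7, 17.1]
grip_width: -0.003
grip_force: 13.6
time_s: 5.05
eef_pos: [586.3, -14.2, 30.9]
ee_rot: [-0.01, -0.044, 0.999, 0.001]
force: [-41.8, -3.6, 26.9]
grip_width: -0.0
grip_force: 20.9
```

View pics/w2.png

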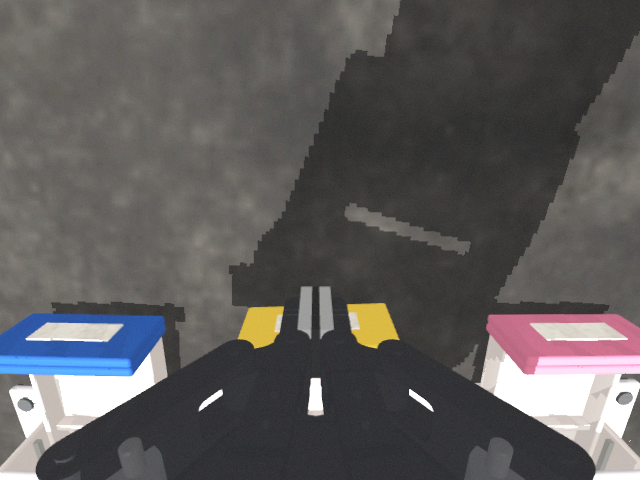

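The picture shows yellow shut in line with pink and blue, and the force rose sharply at 586: it's against its stop. Next I'll back off, lift, move above the blue well and check.

```bash
python3 -m handwheel '[[[1,-0.3,-0.03,0,0],[1,-0.4,-0.03,0,0],[1,0,0,0.6,0],[1,0,0,0.8,0],[1,0,0,0.6,0],[1,0.4,-0.6,0,0],[1,0.6,-0.8,0,0],[1,0.6,-0.7,0,0],[1,0.3,-0.16,0,0],[1,0,0,0,0]]]'; python3 - <<'E'
from h import *
c=optics.capture("top")
for k in HSV:
    try:r=cv2.minAreaRect(cv2.findNonZero(mask(c,k,(230,140,400,265)))); print(k,np.round(r[1]),np.round(onz(c,[r[0]],45),1))
    except Exception: print(k,"hidden")
c=optics.capture("scene");cv2.imwrite("pics/s2.png",cv2.resize(c["img"][120:300,230:470],None,fx=3,fy=3))
c=optics.capture("wrist");cv2.imwrite("pics/w3.png",c["img"]);s=ctrl.sense()["eef_pos"]
w=np.array([[647.5,-129,13],[613.5,-132,47],[*s]])
print(s,cv2.projectPoints(w,cv2.Rodrigues(c["R"])[0],c["t"],c["K"],c["dist_coeffs"])[0].round().tolist())
E
```

```text
time_s: 6.1
eef_pos: [654.3, -132.3, 130.6]
ee_rot: [0.0, -0.042, 0.999, -0.0]
force: [-0.1, 1.4, -0.5]
grip_width: -0.001
grip_force: 0.0
pink [ 6. 29.] [[594.1 118.8  45. ]]
yellow [ 4. 20.] [[597.6  -0.8  45. ]]
blue hidden
[ 652.72439514 -129.84452061  131.22854679] [[[317.0, 220.0]], [[317.0, 186.0]], [[316.0, 300.0]]]
```

View pics/s2.png

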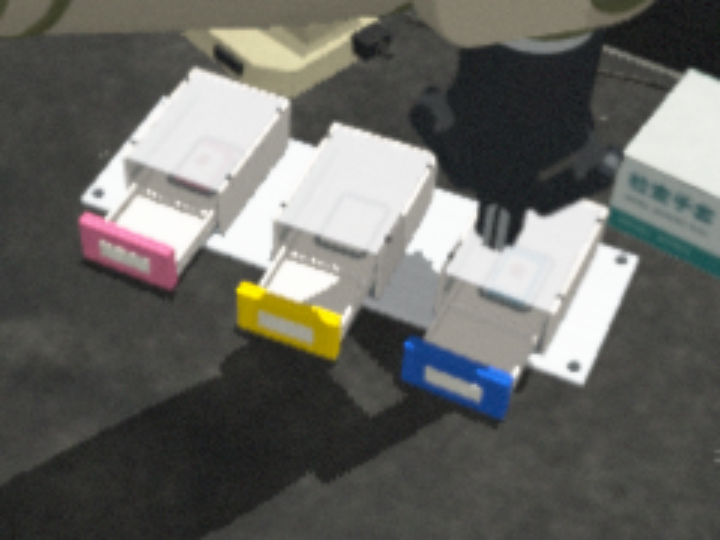

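View pics/w3.png

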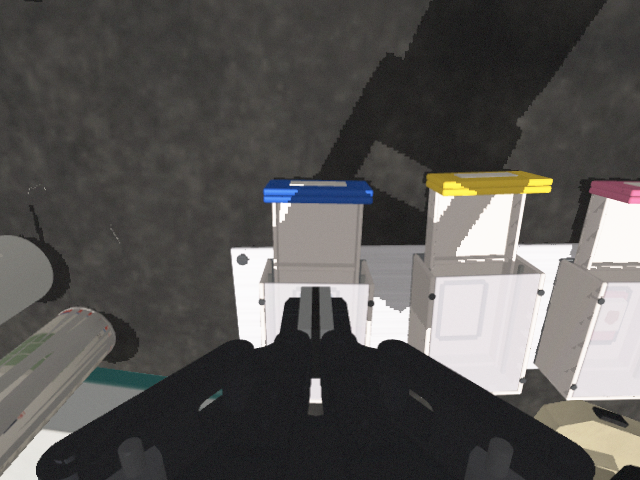

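Yellow is flush with pink and blue. Wrist view: blue lip spans (265–371, 180–202), the divider is near row 263, the cover front is at row 284, and the fingertips at (316,300) are still above the cover. I'll fix the edge positions before descending.

```bash
python3 - <<'E'
from h import *
c=optics.capture("wrist");print(np.round(-c["R"].T@c["t"]),ctrl.sense()["eef_pos"])
for n,p,z in(("lip z47",[(318,180),(318,192),(318,202),(265,192),(371,192)],47),("lip bottom",[(318,180)],9),("cover",[(318,284)],51),("divider",[(318,263),(275,263),(360,263)],21)):print(n,np.round(onz(c,p,z),1).tolist())
E
```

```text
[ 572. -137.  274.] [ 652.68627209 -129.69406918  131.5009149 ]
lip z47 [[609.5, -131.5, 47.0], [617.6, -130.8, 47.0], [624.5, -130.2, 47.0], [620.7, -166.6, 47.0], [614.5, -95.0, 47.0]]
lip bottom [[615.8, -130.7, 9.0]]
cover [[684.6, -124.9, 51.0]]
divider [[680.9, -125.0, 21.0], [683.9, -159.8, 21.0], [678.0, -91.1, 21.0]]
```

```bash
python3 -m handwheel '[[[1,-0.06,0,-0.4,0],[1,0,0,-0.5,0],[1,0,0,-0.5,0],[1,0,0,-0.3,0],[1,0,0,-0.2,0],[1,0,0,-0.2,0],[1,0,0,0,0]]]' ; python3 -m handwheel '[[[1,-0.1,-0.01,0,0],[1,-0.1,-0.01,0,0],[1,-0.1,-0.01,0,0],[1,-0.1,-0.01,0,0],[1,0,0,0,0]]]'
```

```text
time_s: 7.0
eef_pos: [649.8, -130.2, 25.6]
ee_rot: [-0.0, -0.043, 0.999, 0.0]
force: [-0.0, 0.2, -0.5]
grip_width: 0.002
grip_force: 0.0
time_s: 7.5
eef_pos: [629.6, -132.6, 26.7]
ee_rot: [0.0, -0.043, 0.999, -0.0]
force: [-0.2, -0.2, -0.1]
grip_width: 0.002
grip_force: 0.0
```

```bash
python3 -m handwheel '[[[1,-0.1,-0.01,0,0],[1,-0.15,-0.01,0,0],[1,-0.15,-0.01,0,0],[1,-0.15,-0.01,0,0],[1,-0.15,-0.02,0,0],[1,-0.15,-0.01,0,0],[1,-0.15,-0.01,0,0],[1,-0.15,-0.01,0,0],[1,-0.1,-0.01,0,0],[1,0,0,0,0]]]' ; python3 -m handwheel '[[[1,-0.1,-0.01,0,0],[1,-0.1,-0.01,0,0],[1,-0.1,-0.01,0,0],[1,-0.1,-0.01,0,0],[1,-0.1,-0.01,0,0],[1,0,0,0,0]]]'
```

```text
time_s: 8.5
eef_pos: [566.7, -137.5, 26.2]
ee_rot: [-0.001, -0.043, 0.999, 0.0]
force: [-0.2, -0.1, -0.2]
grip_width: 0.002
grip_force: 0.0
time_s: 9.1
eef_pos: [541.8, -140.1, 26.2]
ee_rot: [-0.0, -0.043, 0.999, 0.0]
force: [0.4, -0.8, 0.7]
grip_width: 0.0
grip_force: 0.0
```

```bash
python3 -m handwheel '[[[1,-0.06,-0.01,0,0],[1,-0.06,0,0,0],[1,0,0,0,0]]]' ; python3 -m handwheel '[[[1,-0.05,0,0,0],[1,0,0,0,0]]]'; python3 -m handwheel '[[[1,-0.05,0,0,0],[1,0,0,0,0]]]'
```

```text
time_s: 9.4
eef_pos: [536.2, -140.6, 26.3]
ee_rot: [-0.0, -0.043, 0.999, -0.0]
force: [-0.1, 0.6, 0.1]
grip_width: 0.002
grip_force: 0.0
time_s: 9.6
eef_pos: [535.1, -140.7, 26.5]
ee_rot: [0.002, -0.043, 0.999, -0.0]
force: [7.7, 0.0, -4.2]
grip_width: -0.003
grip_force: 3.6
time_s: 9.8
eef_pos: [535.1, -140.8, 26.7]
ee_rot: [0.005, -0.043, 0.999, -0.001]
force: [22.1, 1.2, -12.2]
grip_width: -0.004
grip_force: 10.8
```

Against the stop. I'll back off within the well, lift straight out and check.

```bash
python3 -m handwheel '[[[1,0.15,0.01,0,0],[1,0.15,0.01,0,0],[1,0,0,0.4,0],[1,0,0,0.8,0],[1,0,0,0.8,0],[1,0,0,0.4,0],[1,-0.8,0,0,0],[1,-0.9,0,0,0],[1,-0.9,0,0,0],[1,0,0,0,0]]]'; python3 -m handwheel '[[[1,-0.5,0,0.5,0],[1,-0.5,0,0.5,0],[1,0,0,0,0],[1,0,0,0,0]]]'; python3 - <<'E'
from h import *
c=optics.capture("top")
for k in HSV:
    try:r=cv2.minAreaRect(cv2.findNonZero(mask(c,k,(230,140,400,265)))); print(k,np.round(r[1]),np.round(onz(c,[r[0]],45),1))
    except Exception: print(k,"hidden")
a=cv2.resize(c["img"][130:270,190:450],None,fx=3,fy=3)
cv2.imwrite("pics/t3.png",a)
E
```

```text
time_s: 10.8
eef_pos: [412.3, -138.2, 145.6]
ee_rot: [-0.002, -0.042, 0.999, 0.001]
force: [1.0, -0.1, 0.6]
grip_width: -0.003
grip_force: 0.0
time_s: 11.2
eef_pos: [367.0, -139.8, 196.7]
ee_rot: [0.0, -0.043, 0.999, -0.0]
force: [-0.2, -0.1, -0.7]
grip_width: -0.003
grip_force: 0.0
pink [ 6. 29.] [[594.  118.8  45. ]]
yellow [ 4. 28.] [[598.7 -11.5  45. ]]
blue [ 4. 28.] [[ 516.4 -138.    45. ]]
```

View pics/t3.png

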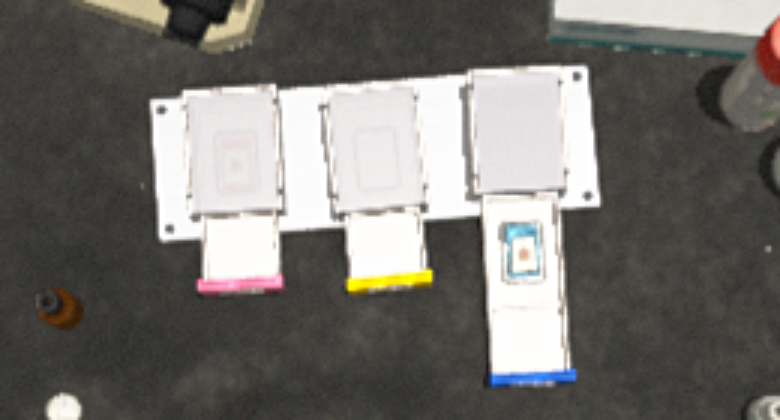

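The blue tray is at its stop with its block in the nest at (523,252), clear of the cover. Yellow and pink are shut: yellow's lip-to-cover gap is the same as pink's. The arm is clear.

```bash
python3 -c "
from rig import ctrl
print(ctrl.finish_job())"
```

```text
the job is handed in; nothing more can be done
None
```

I pushed the yellow tray home to its stop, then hooked the blue tray and drew it out to its stop with its block in the nest, and handed the job in; the last picture shows the pink tray still shut, but I did not re-measure the bottles, dish or loupe, and no verdict was shown.

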